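# Desk tidied: each thing back in its own holder

### The job

Homework is done, so put the desk in order: stand the teacup upright in the middle of its saucer, the empty steel pencil cup upright inside the rim of the large round cork coaster, and the screw-top tin, cap up, inside the small round dark-wood tray, and lay the eraser flat inside the oblong tray. Set each one down gently, never letting it drop, and leave the orange phone grip and the earbud case where they lie.

Things in the scene. Friction and masses are not known exactly. Their poses are not given: they have to be found in the camera images.
- pencil_cup: Empty open steel pencil cup, a plain upright cylinder 64 mm in diameter and 90 mm tall, 2 mm wall, about 120 g. Origin: centre of its underside; z up. Any yaw is alike. Stands at the start.
- teacup: White ceramic teacup with one small loop handle, about 110 g: 64 mm across at the rim, 62 mm across at mid height (28 mm up), narrowing to a 42 mm foot; 55 mm tall. The handle stands out to its +y side, as far as 54 mm from the axis, between 14 and 48 mm up and 8 mm thick, so grip the bowl across x. Origin: centre of its underside; z up. Stands upright at the start.
- tin: Small white plastic tin, closed by a ribbed grey screw cap, one solid piece of about 80 g: body 44 mm in diameter, cap 48 mm in diameter over the ribs from 35 mm up to the top at 48 mm. Origin: centre of its underside; z up. Any yaw is alike. Stands cap up at the start.
- eraser: Grey plastic eraser in a paper sleeve, a block 60 mm long (x), 25 mm wide (y), 16 mm thick (z), about 25 g, lying flat. Origin: centre of its underside.
- saucer: White ceramic saucer for the teacup, 120 mm across, fixed to the desk. Its flat middle is 5 mm above the desk and 70 mm across; from there it rises to the rim, 15 mm above the desk. Origin: centre of its underside; z up.
- coaster: Large round cork coaster for the pencil cup, fixed to the desk: 100 mm across, floor 4 mm above the desk, with a rim 8 mm wide that rises to 8 mm above the desk; inside the rim 84 mm across. Origin: centre of its underside; z up.
- round_tray: Small round dark-wood tray for the tin, fixed to the desk: 73 mm across, floor 4 mm above the desk, with a rim 6 mm wide that rises to 9 mm above the desk; inside the rim 61 mm across, too small for the pencil cup. Origin: centre of its underside; z up.
- oblong_tray: Plain aluminium oblong tray for the eraser, fixed to the desk: 84 mm long (x), 48 mm wide (y), floor 3 mm above the desk, walls 3 mm thick that rise to 7 mm above the desk; inside 78 by 42 mm. The eraser may lie in it either way round. Origin: centre of its underside; z up.
- phone_grip: Bystander, to be left alone: loose orange silicone phone grip, a disc 40 mm across with a pleated stem and a smaller disc on top, 21 mm tall. Origin: centre of its underside; z up.
- earbud_case: Bystander, to be left alone: loose black plastic earbud case, a rounded box 44 mm (x) by 52 mm (y), 22 mm tall. Origin: centre of its underside; z up.

How it is judged:
By the outcome, as a careful person would: the job done as asked, in the order asked, and still so for the second after the job is handed in, with the robot touching nothing.
It also fails if it takes over 102 s, if anything falls off the work surface, if the arm or the gripper's body presses on something with over 40 N, if the wrist force passes 120 N, or if a joint passes its speed limit or range.

### The arm

A 6-joint arm with a two-finger parallel gripper is mounted at the origin on the work surface. World frame = base frame: x ahead of the robot, y to its left, z up, the work surface at z = 0. Lengths are in m, angles in rad, forces in N, time in s.
With the tool pointing down it reaches from about 0.4 to 0.825 m from the base axis. Payload 7 kg.
Tool frame: the origin (TCP) lies on the centre line of the jaws, within the pads' length; the fingertips stand 14 mm ahead of it and the grasp point (between the pads) lies 5 mm behind it; z points along the fingers, y is the line along which they close (so a half turn about z gives the same grasp; the last joint's range is limited). The gripper opens to 88 mm and grips with 3 to 60 N. Pads are 19 mm wide; open, the fingers measure 130 mm over their backs; the gripper's body (78 mm by 193 mm) begins 47 mm behind the grasp point.
Start: joints at [1.394, 0.359, 0.012, 0, -1.224, -0.288], TCP at [0.303, 0.603, 0.241] pointing down, gripper open.
Joint ranges: [-3.07, 3.07], [-1.43, 2.12], [-1.02, 1.25], [-3.03, 1.67], [-3.05, -0], [-3.03, 3.03]. Speed limits (rad/s): [2.39, 2.39, 3.01, 3.14, 3.14, 3.14].

### API

Orientations are given as [roll, pitch, yaw] about the fixed x, y, z axes, in that order (R = Rz(yaw) Ry(pitch) Rx(roll)).
In Python, from station import arm gives the robot as it stands.
- The arm moves only by the tool move_arm, never from a script. Its argument "rows" is a list of rows, each an object with "translation": the shift along the tool's x, y, z in cm, a list of three; "rot": the turn, a rotation vector about the tool's x, y, z in degrees, a list of three; "hand": the closure, from 0 (fully open) to 1 (shut). A call has 1 to 8 rows; each row is the pose to reach, as a shift and turn from the pose commanded when the call began, along the tool's axes at that moment; what a row does not reach only later rows make up. A row lasts 1/12 s, in which the tool goes at most 41.7 mm and 7.16 degrees, less where a joint would pass 70% of its speed; a pose out of reach is approached as far as the arm can. A call with a gripper value outside its range is refused whole. The fingers move at their own pace and stop on an object; "squeeze" is the grip in N (left out, the last holds). Time passes only in rows, so rows that repeat a pose let the fingers close. It gives the time, the measured TCP pose, the force, the opening and the grip force at its end, in the units of the state.
- arm.get_state(): the state, without advancing time (a new reading comes with each control period).
- arm.grab_frame(name): name is "scene" or "side" or "wrist"; returns (picture, depth): 384x512x3 uint8, red, green, blue; 384x512 float32, m along the optical axis (not along the pixel's ray), 0 where there is no reading.
- arm.camera_params(name): a dict with "vfov" (degrees; the focal length in pixels is half the picture's height over the tangent of half this angle, whatever the lens; pixels are square), "cx", "cy" (the principal point, pixels), "k1" (the pictures are not rectified: a ray, as slopes to the right and down, at radius r is drawn at 1 + k1 r^2 times it, then the intrinsics apply), "position" and "orientation" of the camera in the world; the wrist camera has in their place "tool_from_camera" (4x4, takes a point from camera to tool coordinates, whose origin is the TCP and whose axes are the flange's). Camera axes: x right, y down, z forward; pixel columns grow to the right and rows downward; lengths in m; the calibration is good to about 2 mm. A picture is of the moment at which its call begins: read the wrist's pose just before it. camera_params takes no time and is no camera call.
- arm.job_done(): hands the job in; it is judged then, once.
Trained networks look in the newest picture that a camera, given by its name, has taken for a name from the list of things; names that differ only in an ending like _2 or _b are one class to them, and where a whole thing is asked for, a point or a joint stands for the part that bears it (a point fixed in the world has none). Each returns a list of dicts, best first, with "p" (0 to 1); they miss things now and then, are a little off and sometimes report something else, mostly with a low value. They report only what shows in the picture. A call takes as long as a camera call.
- arm.search_frame(label, camera): "point" ([x, y, z] in m, in the coordinates of the camera as it stood for that picture, good to about 4 mm: the middle of the surface that is visible of it).
- arm.pinpoint(label, camera): "point" ([x, y, z] in m, in the coordinates of the camera as it stood for that picture, good to about 4 mm: a listed point, or the origin of a listed thing).
The state is a dict: "t": time; "q": joint angles; "qd": joint speeds; "joint_efforts": joint torques, N m; "eef_pos": TCP position; "ee_rot": TCP orientation; "force": force on the tool from outside, world axes, zero at the start; "moment": the same for the moment, N m; "width": finger opening in m; "gripper_force": force on a finger pad.
Only numpy, scipy, OpenCV 4.12 (cv2) and the standard library are available. Lean on these libraries where they do the work, as an engineer would, in place of code of your own. Each camera call takes 0.05 s, during which the arm holds its last target. There are 200 camera calls.

## Working session

There is one attempt and no reset: what is moved stays moved. The work goes in short steps, Python scripts to look and compute and a tool call to move; the robot and the scene stay as the last step left them, time stands still between calls to the robot, and variables do not carry over. Pictures are saved under pics/ and viewed, at most 14 in all, crops included, and the job is handed in when it is done.

Besides the shell and the picture viewer there is one more tool, called after "Emit:" as name(argument=value, ...), one argument or row to a line, values as JSON. move_arm: Moves the arm, as the interface text tells. Its arguments: {"type":"object","properties":{"rows":{"type":"array","items":{"type":"object","properties":{"translation":{"type":"array","items":{"type":"number"}},"rot":{"type":"array","items":{"type":"number"}},"hand":{"type":"number"}}}},"squeeze":{"type":"number"}},"required":["rows"]}

```bash
ls; mkdir -p pics; cat > h.py <<'E'
from station import arm
import numpy as np, cv2
from scipy.spatial.transform import Rotation as R
def T(cam,st=None):
    p=arm.camera_params(cam)
    if cam=='wrist':
        st=st or arm.get_state(); M=np.eye(4); M[:3,:3]=R.from_euler('xyz',st['ee_rot']).as_matrix(); M[:3,3]=st['eef_pos']
        return M@np.array(p['tool_from_camera'])
    M=np.eye(4); o=np.array(p['orientation'])
    M[:3,:3]=o if o.shape==(3,3) else R.from_euler('xyz',o).as_matrix()
    M[:3,3]=p['position']; return M
def cloud(cam,depth,M):
    p=arm.camera_params(cam); h,w=depth.shape; f=h/2/np.tan(np.radians(p['vfov'])/2)
    K=np.array([[f,0,p['cx']],[0,f,p['cy']],[0,0,1.]])
    v,u=np.mgrid[:h,:w]; pts=np.stack([u,v],-1).reshape(-1,1,2).astype(float)
    n=cv2.undistortPoints(pts,K,np.array([p['k1'],0,0,0.])).reshape(h,w,2)
    P=np.concatenate([n*depth[...,None],depth[...,None]],-1)@M[:3,:3].T+M[:3,3]
    P[depth==0]=np.nan; return P
def snap(cam,name=None):
    M=T(cam); im,d=arm.grab_frame(cam)
    if name: cv2.imwrite(f'pics/{name}.png',im[...,::-1])
    return im,cloud(cam,d,M),M
def move(dst,rpy=None):
    "tool-frame shift cm and rotvec deg from current measured pose to dst"
    s=arm.get_state(); A=R.from_euler('xyz',s['ee_rot'])
    out=A.inv().apply(np.array(dst)-s['eef_pos'])*100
    r=(A.inv()*R.from_euler('xyz',rpy)).as_rotvec(degrees=True) if rpy is not None else None
    return out.round(2),r
E
python3 - <<'E'
from h import *
s=arm.get_state(); print(s)
for c in('scene','side','wrist'): print(c,arm.camera_params(c))
names='pencil_cup teacup tin eraser saucer coaster round_tray oblong_tray phone_grip earbud_case'.split()
for c in('scene','side'):
    im,P,M=snap(c,c+'0'); np.save(c+'P.npy',P); np.save(c+'I.npy',im)
    for n in names:
        for r in arm.pinpoint(n,c)[:2]:
            print(c,n,round(r['p'],2),(M[:3,:3]@r['point']+M[:3,3]).round(3))
E
```

```text
pics
{'t': 0.0, 'q': array([ 1.39412064e+00,  3.59374158e-01,  1.10674406e-02, -3.56199935e-04,
       -1.22407472e+00, -2.88069565e-01]), 'qd': array([ 2.31792304e-04, -3.58170271e-04, -5.90541502e-04, -2.12156497e-04,
       -4.88394235e-04, -4.90721904e-07]), 'joint_efforts': array([-1.38759264e-03, -5.82715845e+01,  2.93074769e+01,  6.99772239e+00,
        7.13321962e-03, -1.78126411e-04]), 'eef_pos': array([0.30236348, 0.60298071, 0.23963353]), 'ee_rot': array([ 3.13997772e+00, -1.29324824e-04, -4.64866451e-01]), 'force': array([ 0.29787267, -0.81389682, -0.56964067]), 'moment': array([ 0.03042946,  0.02042178, -0.05311597]), 'gripper_force': 0.0, 'width': 0.0874565037417117}
scene {'vfov': 55.61236051608087, 'cx': 261.0281100305185, 'cy': 188.81531116330345, 'k1': 0.019384593250569418, 'position': array([ 1.02927734, -0.35485181,  0.56537732]), 'orientation': array([-2.27682478,  0.0106418 ,  0.9448363 ])}
side {'vfov': 57.967766565134255, 'cx': 254.56255837626995, 'cy': 192.6559072742564, 'k1': -0.0631084906621484, 'position': array([ 0.37662253, -0.53212932,  0.65484053]), 'o
[... 837 characters left out ...]
0.62 [ 0.452  0.326 -0.001]
scene oblong_tray 0.86 [ 0.435  0.093 -0.001]
scene phone_grip 0.78 [ 0.523 -0.19  -0.004]
scene phone_grip 0.61 [ 0.45   0.323 -0.004]
scene earbud_case 0.82 [0.529 0.192 0.001]
side pencil_cup 0.73 [ 0.635  0.087 -0.   ]
side teacup 0.59 [ 0.448 -0.079  0.003]
side teacup 0.57 [ 0.637  0.088 -0.001]
side tin 0.72 [ 0.627 -0.115  0.002]
side eraser 0.74 [ 0.607 -0.322  0.   ]
side eraser 0.67 [0.603 0.349 0.   ]
side saucer 0.84 [ 0.608 -0.322 -0.003]
side coaster 0.94 [ 0.422 -0.336  0.001]
side round_tray 0.91 [ 0.449  0.33  -0.004]
side oblong_tray 0.91 [0.431 0.094 0.002]
side phone_grip 0.74 [ 0.524 -0.187  0.003]
side earbud_case 0.76 [ 0.531  0.197 -0.002]
```

View pics/scene0.png

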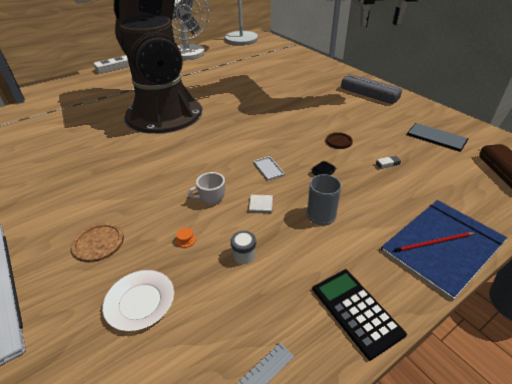

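View pics/side0.png

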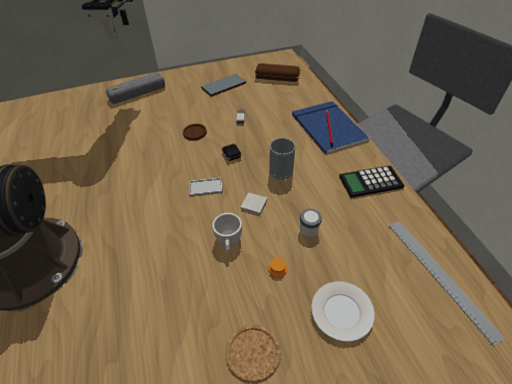

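```bash
python3 - <<'E'
import numpy as np, cv2
# top-down fits per object from merged clouds
C={'pencil':(.637,.088),'teacup':(.449,-.08),'tin':(.63,-.116),'eraser':(.602,.348),'saucer':(.611,-.322),'coaster':(.424,-.338),'rtray':(.451,.328),'otray':(.433,.094),'grip':(.523,-.189),'case':(.53,.195)}
for c in('scene','side'):
    P=np.load(c+'P.npy').reshape(-1,3); P=P[np.isfinite(P).all(1)]
    d=P[(abs(P[:,0]-.55)<.2)&(abs(P[:,1])<.4)&(abs(P[:,2])<.003)]; print(c,'desk z',np.median(d[:,2]))
    for n,(x,y) in C.items():
        q=P[(np.hypot(P[:,0]-x,P[:,1]-y)<.075)&(P[:,2]>.0035)&(P[:,2]<.12)]
        if len(q)<10: print(n,'none');continue
        top=q[q[:,2]>np.percentile(q[:,2],97)-.006]
        cc,r=cv2.minEnclosingCircle((top[:,:2]*1000).astype(np.float32))
        b=cv2.minAreaRect((top[:,:2]*1000).astype(np.float32))
        lo,hi=np.percentile(q,2,axis=0),np.percentile(q,98,axis=0)
        print(n,len(q),'ztop',top[:,2].max().round(3),'circ',np.round(cc),round(r,1),'rect',np.round(b[0]),np.round(b[1]),round(b[2]),'bb',((lo+hi)/2)[:2].round(3),(hi-lo)[:2].round(3))
E
```

```text
scene desk z -0.0008937106006474682
pencil 1392 ztop 0.091 circ [639.  85.] 33.5 rect [638.  84.] [63. 65.] 54 bb [0.639 0.083] [0.062 0.062]
teacup 848 ztop 0.056 circ [449. -82.] 32.9 rect [448. -82.] [63. 63.] 58 bb [ 0.45  -0.091] [0.06  0.075]
tin 680 ztop 0.051 circ [ 632. -116.] 24.8 rect [ 631. -116.] [48. 46.] 3 bb [ 0.633 -0.117] [0.043 0.042]
eraser 206 ztop 0.017 circ [606. 347.] 30.4 rect [604. 348.] [61. 25.] 69 bb [0.603 0.346] [0.035 0.056]
saucer 2565 ztop 0.016 circ [ 610. -321.] 60.0 rect [ 611. -321.] [117. 117.] 87 bb [ 0.611 -0.322] [0.108 0.107]
coaster 588 ztop 0.01 circ [ 426. -338.] 52.0 rect [ 426. -337.] [ 98. 101.] 31 bb [ 0.426 -0.338] [0.095 0.095]
rtray 204 ztop 0.01 circ [450. 325.] 37.5 rect [451. 327.] [69. 73.] 45 bb [0.452 0.326] [0.067 0.067]
otray 133 ztop 0.008 circ [435.  92.] 47.2 rect [435.  93.] [48. 86.] 79 bb [0.434 0.092] [0.087 0.057]
grip 238 ztop 0.023 circ [ 525. -191.] 17.5 rect [ 526. -192.] [32. 32.] 5 bb [ 0.527 -0.191] [0.03 0.03]
case 253 ztop 0.024 circ [534. 189.] 28.9 rect [531. 190.] [44. 48.] 18 bb [0.532 0.189] [0.039 0.0
[... 410 characters left out ...]
. 350.] [60. 25.] 68 bb [0.607 0.354] [0.119 0.105]
saucer 2815 ztop 0.018 circ [ 609. -319.] 60.1 rect [ 610. -319.] [118. 117.] 72 bb [ 0.609 -0.32 ] [0.106 0.107]
coaster 2169 ztop 0.012 circ [ 424. -329.] 69.8 rect [ 426. -334.] [134. 100.] 42 bb [ 0.423 -0.337] [0.091 0.09 ]
rtray 375 ztop 0.013 circ [456. 336.] 47.8 rect [448. 333.] [72. 83.] 2 bb [0.448 0.327] [0.109 0.089]
otray 404 ztop 0.011 circ [432.  93.] 74.5 rect [435.  86.] [142. 128.] 13 bb [0.431 0.091] [0.089 0.065]
grip 268 ztop 0.024 circ [ 526. -189.] 17.3 rect [ 525. -189.] [33. 31.] 36 bb [ 0.523 -0.19 ] [0.04  0.034]
case 260 ztop 0.026 circ [526. 190.] 29.4 rect [527. 191.] [42. 49.] 6 bb [0.518 0.191] [0.067 0.051]
```

Both views show all ten things where the networks put them. In the scene view the teacup is at (210,187) with its handle to image left. The saucer is at (139,299), the coaster at (97,242), the tin at (243,246) and the pencil cup at (323,199). The eraser is at (388,162), the dark tray at (339,140) and the oblong tray at (268,168). An extra white block, not on the list, lies at (261,204).

```bash
python3 - <<'E'
from h import *
for c in('scene','side'):
    P=np.load(c+'P.npy').reshape(-1,3); q=P-[.448,-.0815,0]; r=np.hypot(q[:,0],q[:,1])
    m=(r>.037)&(r<.06)&(q[:,2]>.012)&(q[:,2]<.06); print(c,m.sum(),q[m].mean(0),np.degrees(np.arctan2(*q[m].mean(0)[1::-1])))
print(move([.448,-.0815,.2],[np.pi,0,-1.5708]))
E
```

```text
scene 54 [-0.01040152 -0.04454268  0.03326586] -103.1440609121987
side 43 [-0.01390954 -0.04352433  0.04000154] -107.72288463214056
(array([43.7 , 54.7 ,  4.06]), array([ 1.85438268e-03, -7.77746484e-04,  6.33708754e+01]))
```

Emit:
move_arm(
  rows=[
    {"translation": [43.7,54.7,4],"rot": [0,0,78.4],"hand": 0},
    {"translation": [43.7,54.7,4],"rot": [0,0,78.4],"hand": 0},
    {"translation": [43.7,54.7,4],"rot": [0,0,78.4],"hand": 0},
    {"translation": [43.7,54.7,4],"rot": [0,0,78.4],"hand": 0},
    {"translation": [43.7,54.7,4],"rot": [0,0,78.4],"hand": 0},
    {"translation": [43.7,54.7,4],"rot": [0,0,78.4],"hand": 0},
    {"translation": [43.7,54.7,4],"rot": [0,0,78.4],"hand": 0},
    {"translation": [43.7,54.7,4],"rot": [0,0,78.4],"hand": 0},
  ],
)

```text
t: 1.77
eef_pos: [0.3717, 0.2759, 0.2217]
ee_rot: [-3.141, 0.001, -1.471]
force: [0.8, -0.1, 1.2]
width: 0.088
gripper_force: 0.0
```

```bash
python3 - <<'E'
from h import *
s=arm.get_state(); print(s['t'],s['eef_pos'],s['ee_rot'],s['q'])
print(move([.448,-.0815,.2],[np.pi,0,-1.833]))
E
```

```text
1.7667 [0.37168085 0.27588433 0.22173118] [-3.14102530e+00  6.40669749e-04 -1.47052802e+00] [ 1.06585915e+00  1.65877984e-02 -4.64589450e-01  1.15215555e-04
 -1.08876942e+00 -9.65644388e-01]
(array([36.32, -4.01,  2.15]), array([-0.0254976 ,  0.04219633, 20.76810314]))
```

Emit:
move_arm(
  rows=[
    {"translation": [36.3,-4,2.1],"rot": [0,0,20.8],"hand": 0},
    {"translation": [36.3,-4,2.1],"rot": [0,0,20.8],"hand": 0},
    {"translation": [36.3,-4,2.1],"rot": [0,0,20.8],"hand": 0},
    {"translation": [36.3,-4,2.1],"rot": [0,0,20.8],"hand": 0},
    {"translation": [36.3,-4,2.1],"rot": [0,0,20.8],"hand": 0},
    {"translation": [36.3,-4,2.1],"rot": [0,0,20.8],"hand": 0},
    {"translation": [36.3,-4,2.1],"rot": [0,0,20.8],"hand": 0},
    {"translation": [36.3,-4,2.1],"rot": [0,0,20.8],"hand": 0},
  ],
)

```text
t: 2.43
eef_pos: [0.443, -0.0492, 0.203]
ee_rot: [-3.14, 0.001, -1.827]
force: [1.9, 0.9, 0.4]
width: 0.0875
gripper_force: 0.0
```

Emit:
move_arm(
  rows=[
    {"translation": [3,0,0],"rot": [0,0,0],"hand": 0},
    {"translation": [3,0,0],"rot": [0,0,0],"hand": 0},
    {"translation": [3,0,0],"rot": [0,0,0],"hand": 0},
  ],
)

```text
t: 2.68
eef_pos: [0.4349, -0.0778, 0.2024]
ee_rot: [3.142, 0.0, -1.832]
force: [0.5, 0.4, 0.9]
width: 0.0876
gripper_force: 0.0
```

```bash
cat >> h.py <<'E'
def fit(cam,P,x,y,rad=.06,zlo=.0035,top=.006,pc=97):
    P=P.reshape(-1,3); P=P[np.isfinite(P).all(1)]
    q=P[(np.hypot(P[:,0]-x,P[:,1]-y)<rad)&(P[:,2]>zlo)&(P[:,2]<.12)]
    t=q[q[:,2]>np.percentile(q[:,2],pc)-top]; m=(t[:,:2]*1000).astype(np.float32)
    c,r=cv2.minEnclosingCircle(m); b=cv2.minAreaRect(m)
    print(cam,len(q),'z',t[:,2].max().round(3),'circ',np.round(c,1),round(r,1),'rect',np.round(b[0],1),np.round(b[1],1),round(b[2],1)); return q
E
python3 - <<'E'
from h import *
s=arm.get_state(); print(s['t'],s['eef_pos'],s['ee_rot'])
im,P,M=snap('wrist','w1'); q=fit('w',P,.448,-.0815)
q=q-[.448,-.0815,0]; r=np.hypot(q[:,0],q[:,1]); m=(r>.037)&(q[:,2]>.012); print(m.sum(),np.degrees(np.arctan2(*q[m].mean(0)[1::-1])))
print(move([.448,-.0815,.031],[np.pi,0,-1.833]))
E
```

```text
2.6833 [ 0.43493425 -0.07777083  0.20240154] [ 3.14156561e+00  2.48517762e-05 -1.83151148e+00]
w 3245 z 0.057 circ [448.  -82.2] 31.9 rect [447.8 -82.3] [62.5 62.8] 28.1
140 -105.88323328403536
(array([ 0.13, -1.34, 17.16]), array([-0.02475126,  0.01235074,  0.18199408]))
```

View pics/w1.png

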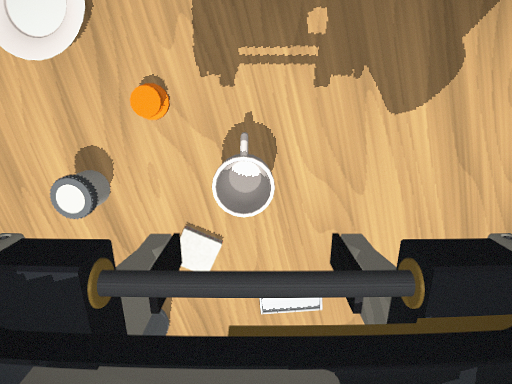

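The wrist view shows the teacup at (244,187) with its handle straight up-image at (244,145), so the jaws lie square across the bowl. The phone grip is at (150,101), well clear.

Emit:
move_arm(
  rows=[
    {"translation": [0.2,-1.35,0],"rot": [0,0,0],"hand": 0},
    {"translation": [0.2,-1.35,4],"rot": [0,0,0],"hand": 0},
    {"translation": [0.2,-1.35,8],"rot": [0,0,0],"hand": 0},
    {"translation": [0.2,-1.35,12],"rot": [0,0,0],"hand": 0},
    {"translation": [0.2,-1.35,14.5],"rot": [0,0,0],"hand": 0},
    {"translation": [0.2,-1.35,16.5],"rot": [0,0,0],"hand": 0},
    {"translation": [0.2,-1.35,17.1],"rot": [0,0,0],"hand": 0},
    {"translation": [0.2,-1.35,17.1],"rot": [0,0,0],"hand": 0},
  ],
)

```text
t: 3.4
eef_pos: [0.4476, -0.081, 0.0301]
ee_rot: [3.139, -0.002, -1.826]
force: [0.4, -0.8, 1.1]
width: 0.0874
gripper_force: 0.0
```

Emit:
move_arm(
  squeeze=12,
  rows=[
    {"translation": [0,0,0],"rot": [0,0,0],"hand": 0.4},
    {"translation": [0,0,0],"rot": [0,0,0],"hand": 0.4},
    {"translation": [0,0,0],"rot": [0,0,0],"hand": 0.4},
    {"translation": [0,0,0],"rot": [0,0,0],"hand": 0.4},
    {"translation": [0,0,0],"rot": [0,0,0],"hand": 0.4},
    {"translation": [0,0,0],"rot": [0,0,0],"hand": 0.4},
  ],
)

```text
t: 3.9
eef_pos: [0.4484, -0.0816, 0.0323]
ee_rot: [-3.14, 0.001, -1.828]
force: [-1.8, 1.6, 6.9]
width: 0.0622
gripper_force: 12.0
```

Emit:
move_arm(
  rows=[
    {"translation": [0,0,-1],"rot": [0,0,0],"hand": 0.4},
    {"translation": [0,0,-3],"rot": [0,0,0],"hand": 0.4},
    {"translation": [0,0,-6],"rot": [0,0,0],"hand": 0.4},
    {"translation": [0,0,-9],"rot": [0,0,0],"hand": 0.4},
    {"translation": [0,0,-10],"rot": [0,0,0],"hand": 0.4},
    {"translation": [0,0,-10],"rot": [0,0,0],"hand": 0.4},
  ],
)

```text
t: 4.4
eef_pos: [0.4497, -0.0814, 0.1346]
ee_rot: [-3.136, 0.003, -1.828]
force: [-0.3, -0.5, -1.2]
width: 0.0616
gripper_force: 12.0
```

```bash
python3 - <<'E'
from h import *
s=arm.get_state(); print(s['t'],s['eef_pos'],s['ee_rot'],s['width'],s['force'])
print(move([.6105,-.320,.13],[np.pi,0,-1.833]))
E
```

```text
4.4 [ 0.44967475 -0.08138178  0.13456464] [-3.13595065e+00  2.64842720e-03 -1.82756494e+00] 0.061618590351097464 [-0.34683785 -0.4858887  -1.2428199 ]
(array([ 19.  , -21.61,   0.53]), array([-0.32284965,  0.1526214 ,  0.31097715]))
```

Emit:
move_arm(
  rows=[
    {"translation": [1.3,-1.5,0],"rot": [0,0,0],"hand": 0.4},
    {"translation": [4,-4.5,0],"rot": [0,0,0],"hand": 0.4},
    {"translation": [6.5,-7.4,0],"rot": [0,0,0],"hand": 0.4},
    {"translation": [9,-10.2,0],"rot": [0,0,0],"hand": 0.4},
    {"translation": [11.5,-13,0],"rot": [0,0,0],"hand": 0.4},
    {"translation": [14,-16,0],"rot": [0,0,0],"hand": 0.4},
    {"translation": [16.5,-18.8,0],"rot": [0,0,0],"hand": 0.4},
    {"translation": [18,-20.5,0.2],"rot": [0,0,0],"hand": 0.4},
  ],
)

```text
t: 5.07
eef_pos: [0.6014, -0.3109, 0.1277]
ee_rot: [3.141, -0.0, -1.829]
force: [0.8, 1.3, -1.6]
width: 0.0615
gripper_force: 12.0
```

Emit:
move_arm(
  rows=[
    {"translation": [0.8,-0.9,0.3],"rot": [0,0,0],"hand": 0.4},
    {"translation": [1,-1.1,0.3],"rot": [0,0,0],"hand": 0.4},
    {"translation": [1,-1.1,0.3],"rot": [0,0,0],"hand": 0.4},
    {"translation": [1,-1.1,0.3],"rot": [0,0,0],"hand": 0.4},
  ],
)

```text
t: 5.4
eef_pos: [0.6076, -0.3194, 0.1257]
ee_rot: [3.14, 0.0, -1.828]
force: [-0.5, 0.0, -1.4]
width: 0.0617
gripper_force: 12.0
```

```bash
python3 - <<'E'
from h import *
s=arm.get_state(); print(s['t'],s['eef_pos'],s['ee_rot'],s['width'],s['force'],s['q'])
im,P,M=snap('wrist','w2')
q=P.reshape(-1,3);k=q[np.isfinite(q).all(1)]
k=k[(np.hypot(k[:,0]-.61,k[:,1]+.32)<.075)&(k[:,2]>.004)&(k[:,2]<.022)]
print(len(k),np.percentile(k,[1,99],axis=0).round(3))
for c in('wrist','side'):
    im,P,M=snap(c,c+'2')
    for n in('saucer','teacup'):
        for r in arm.pinpoint(n,c)[:1]: print(c,n,r['p'],(M[:3,:3]@r['point']+M[:3,3]).round(3))
for c in('side','scene'):
    im,P,M=snap(c); fit(c,P,s['eef_pos'][0],s['eef_pos'][1],.04,.1)
print(move([.6105,-.320,.036],[np.pi,0,-1.833]))
E
```

```text
5.4 [ 0.60758245 -0.31943326  0.1256727 ] [ 3.14005835e+00  3.32836604e-04 -1.82786509e+00] 0.06167375210386513 [-0.53252841  0.00152761 -1.35309897] [-2.01077507e-01  4.61437187e-01 -1.02206300e-01 -4.94228183e-04
 -1.00866617e+00 -5.57272654e-02]
8491 [[ 0.554 -0.379  0.004]
 [ 0.667 -0.288  0.016]]
wrist saucer 0.84 [ 0.611 -0.317 -0.002]
side saucer 0.64 [ 0.609 -0.323 -0.   ]
side teacup 0.58 [ 0.609 -0.314  0.098]
side 289 z 0.12 circ [ 605.3 -328.5] 38.0 rect [ 608.8 -326.4] [60.4 55.1] 31.0Traceback (most recent call last):
  File "<stdin>", line 12, in <module>
  File "h.py", line 32, in fit
    t=q[q[:,2]>np.percentile(q[:,2],pc)-top]; m=(t[:,:2]*1000).astype(np.float32)
               ~~~~~~~~~~~~~^^^^^^^^^^^
    return _quantile_unchecked(
        a, q, axis, out, overwrite_input, method, keepdims, weights)
    return _ureduce(a,
                    func=_quantile_ureduce_func,
    ...<5 lines>...
                    overwrite_input=overwrite_input,
                    method=method)
    r = func(a, **kwargs)
    result = _quantile(arr,
                       quantiles=q,
    ...<2 lines>...
                       out=out,
                       weights=wgt)
    slices_having_nans = np.isnan(arr[-1, ...])
                                  ~~~^^^^^^^^^
IndexError: index -1 is out of bounds for axis 0 with size 0
```

View pics/side2.png

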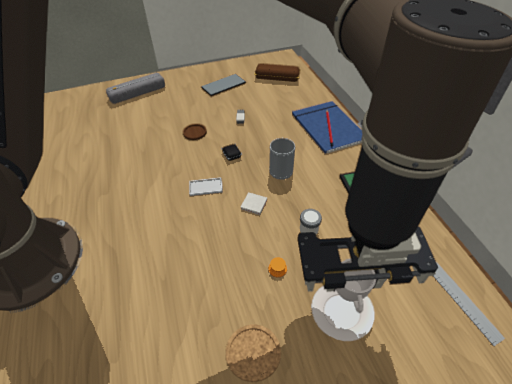

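The side view shows the cup held level over the saucer at (345,305), with the phone grip undisturbed at (278,267).

Emit:
move_arm(
  rows=[
    {"translation": [0,-0.3,1.5],"rot": [0,0,0],"hand": 0.4},
    {"translation": [0,-0.3,4],"rot": [0,0,0],"hand": 0.4},
    {"translation": [0,-0.3,6],"rot": [0,0,0],"hand": 0.4},
    {"translation": [0,-0.3,7.3],"rot": [0,0,0],"hand": 0.4},
    {"translation": [0,-0.3,8],"rot": [0,0,0],"hand": 0.4},
    {"translation": [0,-0.3,8.2],"rot": [0,0,0],"hand": 0.4},
    {"translation": [0,-0.3,8.2],"rot": [0,0,0],"hand": 0.4},
    {"translation": [0,-0.3,8.2],"rot": [0,0,0],"hand": 0.4},
  ],
)

```text
t: 6.52
eef_pos: [0.6121, -0.3213, 0.0455]
ee_rot: [-3.14, -0.0, -1.828]
force: [0.6, 0.1, -0.5]
width: 0.0621
gripper_force: 12.0
```

Emit:
move_arm(
  rows=[
    {"translation": [0,0,0.15],"rot": [0,0,0],"hand": 0.4},
    {"translation": [0,0,0.3],"rot": [0,0,0],"hand": 0.4},
    {"translation": [0,0,0.4],"rot": [0,0,0],"hand": 0.4},
    {"translation": [0,0,0.4],"rot": [0,0,0],"hand": 0.4},
  ],
)

```text
t: 6.85
eef_pos: [0.6114, -0.321, 0.0406]
ee_rot: [-3.141, 0.0, -1.828]
force: [0.2, -0.2, -0.2]
width: 0.0618
gripper_force: 12.0
```

Emit:
move_arm(
  rows=[
    {"translation": [0,0.1,0.1],"rot": [0,0,0],"hand": 0.4},
    {"translation": [0,0.1,0.2],"rot": [0,0,0],"hand": 0.4},
    {"translation": [0,0.1,0.2],"rot": [0,0,0],"hand": 0.4},
  ],
)

```text
t: 7.1
eef_pos: [0.6102, -0.3207, 0.0382]
ee_rot: [3.141, 0.0, -1.828]
force: [0.6, -0.0, -1.2]
width: 0.0618
gripper_force: 12.0
```

Emit:
move_arm(
  rows=[
    {"translation": [0,0,0.1],"rot": [0,0,0],"hand": 0.4},
    {"translation": [0,0,0.1],"rot": [0,0,0],"hand": 0.4},
    {"translation": [0,0,0.1],"rot": [0,0,0],"hand": 0.4},
  ],
)

```text
t: 7.35
eef_pos: [0.6105, -0.3208, 0.0376]
ee_rot: [-3.141, -0.0, -1.828]
force: [-1.2, 0.1, 0.7]
width: 0.0618
gripper_force: 12.0
```

Emit:
move_arm(
  rows=[
    {"translation": [0,0,0.1],"rot": [0,0,0],"hand": 0.4},
    {"translation": [0,0,0.1],"rot": [0,0,0],"hand": 0.4},
    {"translation": [0,0,0.1],"rot": [0,0,0],"hand": 0.4},
  ],
)

```text
t: 7.6
eef_pos: [0.6105, -0.321, 0.0374]
ee_rot: [-3.141, -0.0, -1.828]
force: [-3.3, 1.2, 6.1]
width: 0.0616
gripper_force: 12.0
```

```bash
python3 - <<'E'
from h import *
for i in range(3):
    s=arm.get_state(); print(s['eef_pos'],s['force'],s['moment']); im,P,M=snap('side','s3')
E
```

```text
[ 0.61045282 -0.32097633  0.0374159 ] [-3.31006864  1.19999645  6.11044107] [ 0.53871879  0.88189569 -0.00774132]
[ 0.6104611  -0.32096491  0.03742997] [-3.1787092   1.26336696  6.10781026] [ 0.46024479  0.8272712  -0.03400577]
[ 0.61048062 -0.32094441  0.03745252] [-3.34843517  1.27356716  7.39692917] [ 0.52638303  0.86451446 -0.00235949]
```

Contact at 6 N. Now I release and retreat.

Emit:
move_arm(
  rows=[
    {"translation": [0,0,0],"rot": [0,0,0],"hand": 0.25},
    {"translation": [0,0,0],"rot": [0,0,0],"hand": 0.15},
    {"translation": [0,0,0],"rot": [0,0,0],"hand": 0},
    {"translation": [0,0,0],"rot": [0,0,0],"hand": 0},
    {"translation": [0,0,0],"rot": [0,0,0],"hand": 0},
    {"translation": [0,0,0],"rot": [0,0,0],"hand": 0},
  ],
)

```text
t: 8.25
eef_pos: [0.6104, -0.3208, 0.0362]
ee_rot: [3.141, -0.0, -1.828]
force: [-0.3, 0.9, -1.1]
width: 0.0868
gripper_force: 0.0
```

Emit:
move_arm(
  rows=[
    {"translation": [0,0,-1],"rot": [0,0,0],"hand": 0},
    {"translation": [0,0,-3],"rot": [0,0,0],"hand": 0},
    {"translation": [0,0,-6],"rot": [0,0,0],"hand": 0},
    {"translation": [0,0,-10],"rot": [0,0,0],"hand": 0},
    {"translation": [0,0,-14],"rot": [0,0,0],"hand": 0},
    {"translation": [0,0,-17],"rot": [0,0,0],"hand": 0},
  ],
)

```text
t: 8.75
eef_pos: [0.611, -0.3213, 0.2111]
ee_rot: [-3.138, -0.001, -1.827]
force: [1.7, -0.2, -0.0]
width: 0.0876
gripper_force: 0.0
```

```bash
python3 - <<'E'
from h import *
s=arm.get_state(); print(s['t'],s['eef_pos'],s['ee_rot'],s['width'],s['force'],s['q'])
im,P,M=snap('wrist','w4'); fit('w',P,.6105,-.32,.075)
k=P.reshape(-1,3);k=k[np.isfinite(k).all(1)]
k=k[(np.hypot(k[:,0]-.61,k[:,1]+.32)<.075)&(k[:,2]>.004)&(k[:,2]<.022)]
print(len(k),np.percentile(k,[1,99],axis=0).round(3))
print(move([.637,.0855,.2],[np.pi,0,-1.5]))
E
```

```text
8.75 [ 0.61096891 -0.32125838  0.2111437 ] [-3.13808732e+00 -7.72331831e-04 -1.82743613e+00] 0.08762922745358219 [ 1.66480699 -0.20741761 -0.03386861] [-2.01996797e-01  3.98905328e-01  4.43837834e-03  1.04420762e-03
 -1.17287165e+00 -5.50446294e-02]
w 7949 z 0.062 circ [ 610.3 -321.8] 31.8 rect [ 610.2 -321.8] [62.9 62.7] 47.3
6082 [[ 0.554 -0.378  0.005]
 [ 0.667 -0.265  0.02 ]]
(array([-40.08,   8.05,   1.59]), array([ -0.66031483,  -0.24729497, -18.71238255]))
```

View pics/w4.png

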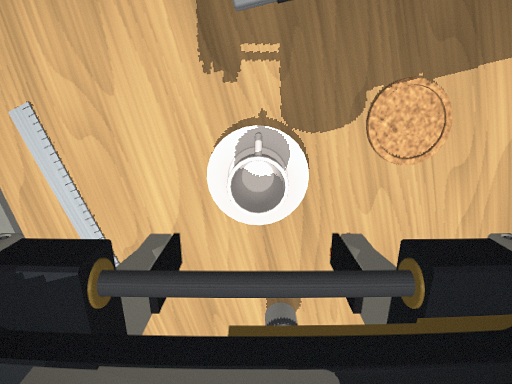

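The wrist view shows the cup upright in the saucer's middle (258,182), and the fit puts its axis about 1 mm from the saucer's. Next is the pencil cup.

Emit:
move_arm(
  rows=[
    {"translation": [-40.1,8.1,1],"rot": [0,0,0],"hand": 0},
    {"translation": [-40.1,8.1,1],"rot": [0,0,0],"hand": 0},
    {"translation": [-40.1,8.1,1],"rot": [0,0,0],"hand": 0},
    {"translation": [-40.1,8.1,1],"rot": [0,0,0],"hand": 0},
    {"translation": [-40.1,8.1,1],"rot": [0,0,0],"hand": 0},
    {"translation": [-40.1,8.1,1],"rot": [0,0,0],"hand": 0},
    {"translation": [-40.1,8.1,1],"rot": [0,0,0],"hand": 0},
    {"translation": [-40.1,8.1,1],"rot": [0,0,0],"hand": 0},
  ],
)

```text
t: 9.47
eef_pos: [0.6294, 0.0138, 0.1993]
ee_rot: [-3.141, 0.0, -1.828]
force: [1.2, 0.3, -0.4]
width: 0.0878
gripper_force: 0.0
```

```bash
python3 - <<'E'
from h import *
s=arm.get_state(); print(s['t'],s['eef_pos'],s['ee_rot'])
im,P,M=snap('wrist'); fit('w',P,.637,.0855,.05,.05)
print(move([.637,.0855,.055],s['ee_rot']))
E
```

```text
9.4667 [0.62937784 0.01384062 0.19928231] [-3.14067046e+00  4.60824264e-04 -1.82778179e+00]
w 1315 z 0.092 circ [636.5  78.8] 31.6 rect [633.5  68.2] [33.2 63.1] 74.3
(array([-6.48,  1.01, 14.41]), array([-0.03039358,  0.09035027,  0.1889473 ]))
```

Emit:
move_arm(
  rows=[
    {"translation": [-6.5,1,0],"rot": [0,0,0],"hand": 0},
    {"translation": [-6.5,1,0],"rot": [0,0,0],"hand": 0},
    {"translation": [-6.5,1,0],"rot": [0,0,0],"hand": 0},
    {"translation": [-6.5,1,0],"rot": [0,0,0],"hand": 0},
  ],
)

```text
t: 9.85
eef_pos: [0.6365, 0.0788, 0.1987]
ee_rot: [-3.141, 0.0, -1.825]
force: [0.3, -0.6, 0.7]
width: 0.0875
gripper_force: 0.0
```

```bash
python3 - <<'E'
from h import *
s=arm.get_state(); print(s['t'],s['eef_pos'],s['ee_rot'])
im,P,M=snap('wrist'); q=fit('w',P,.637,.0855,.05,.05)
print(move([.637,.0855,.055],s['ee_rot']))
E
```

```text
9.85 [0.63646292 0.07880375 0.19869756] [-3.14138094e+00  1.17903475e-04 -1.82532067e+00]
w 2054 z 0.092 circ [637.8  83.3] 32.1 rect [638.1  83. ] [63.3 62.9] 76.6
(array([-0.77,  0.14, 14.37]), array([ 0.00471877, -0.00544752, -0.07151602]))
```

Emit:
move_arm(
  rows=[
    {"translation": [-0.55,0.1,2],"rot": [0,0,0],"hand": 0},
    {"translation": [-0.55,0.1,5.5],"rot": [0,0,0],"hand": 0},
    {"translation": [-0.55,0.1,8.5],"rot": [0,0,0],"hand": 0},
    {"translation": [-0.55,0.1,11.5],"rot": [0,0,0],"hand": 0},
    {"translation": [-0.55,0.1,13.5],"rot": [0,0,0],"hand": 0},
    {"translation": [-0.55,0.1,14.3],"rot": [0,0,0],"hand": 0},
    {"translation": [-0.55,0.1,14.3],"rot": [0,0,0],"hand": 0},
  ],
)

```text
t: 10.48
eef_pos: [0.6357, 0.0813, 0.0534]
ee_rot: [3.139, -0.002, -1.829]
force: [0.1, -0.4, 0.3]
width: 0.0874
gripper_force: 0.0
```

Emit:
move_arm(
  squeeze=14,
  rows=[
    {"translation": [0,0,0],"rot": [0,0,0],"hand": 0.4},
    {"translation": [0,0,0],"rot": [0,0,0],"hand": 0.4},
    {"translation": [0,0,0],"rot": [0,0,0],"hand": 0.4},
    {"translation": [0,0,0],"rot": [0,0,0],"hand": 0.4},
    {"translation": [0,0,0],"rot": [0,0,0],"hand": 0.4},
    {"translation": [0,0,0],"rot": [0,0,0],"hand": 0.4},
  ],
)

```text
t: 10.98
eef_pos: [0.6376, 0.0831, 0.0567]
ee_rot: [-3.14, 0.001, -1.827]
force: [-1.1, -0.2, 6.7]
width: 0.064
gripper_force: 14.0
```

Emit:
move_arm(
  rows=[
    {"translation": [0,0,-1],"rot": [0,0,0],"hand": 0.4},
    {"translation": [0,0,-3],"rot": [0,0,0],"hand": 0.4},
    {"translation": [0,0,-6],"rot": [0,0,0],"hand": 0.4},
    {"translation": [0,0,-9],"rot": [0,0,0],"hand": 0.4},
    {"translation": [0,0,-11],"rot": [0,0,0],"hand": 0.4},
    {"translation": [0,0,-11],"rot": [0,0,0],"hand": 0.4},
  ],
)

```text
t: 11.48
eef_pos: [0.6394, 0.0836, 0.1714]
ee_rot: [-3.134, 0.004, -1.827]
force: [0.5, 0.1, 0.0]
width: 0.0641
gripper_force: 14.0
```

```bash
python3 - <<'E'
from h import *
s=arm.get_state(); print(s['t'],s['eef_pos'],s['ee_rot'],s['width'],s['q'])
print(move([.425,-.3375,.165],s['ee_rot']))
E
```

```text
11.4833 [0.63940862 0.08356569 0.17138077] [-3.13439659  0.00417901 -1.82686402] 0.06405711258023504 [ 0.43275756  0.35420161 -0.15972383  0.00155514 -1.04865981 -0.68961036]
(array([46.17, 10.08,  0.37]), array([0., 0., 0.]))
```

Emit:
move_arm(
  rows=[
    {"translation": [2,0.4,0],"rot": [0,0,0],"hand": 0.4},
    {"translation": [5.5,1.2,0],"rot": [0,0,0],"hand": 0.4},
    {"translation": [9.3,2,0],"rot": [0,0,0],"hand": 0.4},
    {"translation": [13,2.8,0],"rot": [0,0,0],"hand": 0.4},
    {"translation": [17,3.7,0],"rot": [0,0,0],"hand": 0.4},
    {"translation": [21,4.6,0],"rot": [0,0,0],"hand": 0.4},
    {"translation": [25,5.5,0],"rot": [0,0,0],"hand": 0.4},
    {"translation": [29,6.4,0],"rot": [0,0,0],"hand": 0.4},
  ],
)

```text
t: 12.15
eef_pos: [0.4997, -0.1826, 0.1654]
ee_rot: [3.141, 0.0, -1.827]
force: [1.7, -1.3, -0.5]
width: 0.0642
gripper_force: 14.0
```

Emit:
move_arm(
  rows=[
    {"translation": [4,0.8,0],"rot": [0,0,0],"hand": 0.4},
    {"translation": [8,1.7,0],"rot": [0,0,0],"hand": 0.4},
    {"translation": [12,2.6,0],"rot": [0,0,0],"hand": 0.4},
    {"translation": [15,3.2,0],"rot": [0,0,0],"hand": 0.4},
    {"translation": [16.8,3.6,0],"rot": [0,0,0],"hand": 0.4},
    {"translation": [17.1,3.7,0],"rot": [0,0,0],"hand": 0.4},
    {"translation": [17.1,3.7,0],"rot": [0,0,0],"hand": 0.4},
    {"translation": [17.1,3.7,0],"rot": [0,0,0],"hand": 0.4},
  ],
)

```text
t: 12.82
eef_pos: [0.4219, -0.3371, 0.1652]
ee_rot: [3.141, 0.0, -1.829]
force: [0.8, -0.6, -0.3]
width: 0.064
gripper_force: 14.0
```

```bash
python3 - <<'E'
from h import *
s=arm.get_state(); print(s['t'],s['eef_pos'],s['ee_rot'],s['width'],s['q'])
im,P,M=snap('side','side5')
for r in arm.pinpoint('coaster','side')[:1]+arm.pinpoint('pencil_cup','side')[:1]: print(r['p'],(M[:3,:3]@r['point']+M[:3,3]).round(3))
print(move([.425,-.3375,.062],s['ee_rot']))
E
```

```text
12.8167 [ 0.42186318 -0.33705482  0.1651639 ] [ 3.14133882e+00  3.00913695e-04 -1.82858137e+00] 0.06400760678440633 [-3.11189011e-01  2.01514070e-01 -3.91181737e-01 -3.45877158e-04
 -9.78370077e-01  5.35971734e-02]
0.8 [ 0.419 -0.334  0.003]
0.96 [ 0.422 -0.334  0.106]
(array([ 0.04, -0.26, 10.33]), array([-0.01811973, -0.01174074,  0.12041889]))
```

View pics/side5.png

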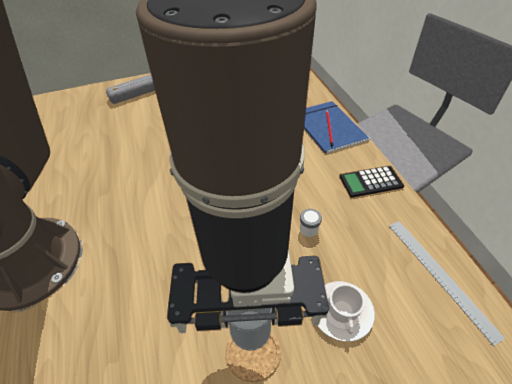

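The side view shows the pencil cup upright at (249,330) above the coaster (253,353), with the teacup still standing in the saucer.

Emit:
move_arm(
  rows=[
    {"translation": [0,-0.25,1.5],"rot": [0,0,0],"hand": 0.4},
    {"translation": [0,-0.25,4],"rot": [0,0,0],"hand": 0.4},
    {"translation": [0,-0.25,6.5],"rot": [0,0,0],"hand": 0.4},
    {"translation": [0,-0.25,8.5],"rot": [0,0,0],"hand": 0.4},
    {"translation": [0,-0.25,9.5],"rot": [0,0,0],"hand": 0.4},
    {"translation": [0,-0.25,9.7],"rot": [0,0,0],"hand": 0.4},
    {"translation": [0,-0.25,9.7],"rot": [0,0,0],"hand": 0.4},
    {"translation": [0,-0.25,9.7],"rot": [0,0,0],"hand": 0.4},
  ],
)

```text
t: 13.63
eef_pos: [0.4254, -0.338, 0.0693]
ee_rot: [-3.14, -0.0, -1.827]
force: [0.1, 0.9, -1.4]
width: 0.0644
gripper_force: 14.0
```

Emit:
move_arm(
  rows=[
    {"translation": [0,0,0.1],"rot": [0,0,0],"hand": 0.4},
    {"translation": [0,0,0.2],"rot": [0,0,0],"hand": 0.4},
    {"translation": [0,0,0.3],"rot": [0,0,0],"hand": 0.4},
    {"translation": [0,0,0.3],"rot": [0,0,0],"hand": 0.4},
  ],
)

```text
t: 13.97
eef_pos: [0.4246, -0.338, 0.0656]
ee_rot: [-3.141, -0.0, -1.828]
force: [-0.3, 0.7, -1.2]
width: 0.0643
gripper_force: 14.0
```

Emit:
move_arm(
  rows=[
    {"translation": [0,0,0.1],"rot": [0,0,0],"hand": 0.4},
    {"translation": [0,0,0.15],"rot": [0,0,0],"hand": 0.4},
    {"translation": [0,0,0.15],"rot": [0,0,0],"hand": 0.4},
  ],
)

```text
t: 14.22
eef_pos: [0.4244, -0.338, 0.0637]
ee_rot: [3.141, 0.0, -1.828]
force: [-0.2, -0.1, 0.3]
width: 0.0642
gripper_force: 14.0
```

Emit:
move_arm(
  rows=[
    {"translation": [0,0,0.1],"rot": [0,0,0],"hand": 0.4},
    {"translation": [0,0,0.1],"rot": [0,0,0],"hand": 0.4},
    {"translation": [0,0,0.1],"rot": [0,0,0],"hand": 0.4},
  ],
)

```text
t: 14.47
eef_pos: [0.4244, -0.3379, 0.0627]
ee_rot: [3.141, -0.0, -1.828]
force: [0.1, 0.4, -0.3]
width: 0.0641
gripper_force: 14.0
```

Emit:
move_arm(
  rows=[
    {"translation": [0,0,0.1],"rot": [0,0,0],"hand": 0.4},
    {"translation": [0,0,0.1],"rot": [0,0,0],"hand": 0.4},
    {"translation": [0,0,0.1],"rot": [0,0,0],"hand": 0.4},
  ],
)

```text
t: 14.72
eef_pos: [0.4244, -0.3379, 0.0617]
ee_rot: [3.141, 0.0, -1.828]
force: [-0.1, -0.6, -1.9]
width: 0.064
gripper_force: 14.0
```

Emit:
move_arm(
  rows=[
    {"translation": [0,0,0.1],"rot": [0,0,0],"hand": 0.4},
    {"translation": [0,0,0.1],"rot": [0,0,0],"hand": 0.4},
    {"translation": [0,0,0.1],"rot": [0,0,0],"hand": 0.4},
  ],
)

```text
t: 14.97
eef_pos: [0.4245, -0.338, 0.0608]
ee_rot: [-3.142, -0.0, -1.828]
force: [0.3, 0.2, -0.9]
width: 0.0638
gripper_force: 14.0
```

Emit:
move_arm(
  rows=[
    {"translation": [0,0,0.1],"rot": [0,0,0],"hand": 0.4},
    {"translation": [0,0,0.1],"rot": [0,0,0],"hand": 0.4},
    {"translation": [0,0,0.1],"rot": [0,0,0],"hand": 0.4},
  ],
)

```text
t: 15.22
eef_pos: [0.4244, -0.3381, 0.0606]
ee_rot: [-3.141, -0.0, -1.828]
force: [-1.5, 1.2, 7.1]
width: 0.0643
gripper_force: 14.0
```

Emit:
move_arm(
  rows=[
    {"translation": [0,0,0],"rot": [0,0,0],"hand": 0.25},
    {"translation": [0,0,0],"rot": [0,0,0],"hand": 0.15},
    {"translation": [0,0,0],"rot": [0,0,0],"hand": 0},
    {"translation": [0,0,0],"rot": [0,0,0],"hand": 0},
    {"translation": [0,0,0],"rot": [0,0,0],"hand": 0},
    {"translation": [0,0,0],"rot": [0,0,0],"hand": 0},
  ],
)

```text
t: 15.72
eef_pos: [0.4244, -0.338, 0.0597]
ee_rot: [3.141, 0.0, -1.828]
force: [-1.0, -0.1, 0.8]
width: 0.0867
gripper_force: 0.0
```

Emit:
move_arm(
  rows=[
    {"translation": [0,0,-1],"rot": [0,0,0],"hand": 0},
    {"translation": [0,0,-3],"rot": [0,0,0],"hand": 0},
    {"translation": [0,0,-6],"rot": [0,0,0],"hand": 0},
    {"translation": [0,0,-10],"rot": [0,0,0],"hand": 0},
    {"translation": [0,0,-14],"rot": [0,0,0],"hand": 0},
    {"translation": [0,0,-15],"rot": [0,0,0],"hand": 0},
  ],
)

```text
t: 16.22
eef_pos: [0.4269, -0.3395, 0.2174]
ee_rot: [-3.132, -0.003, -1.827]
force: [1.1, -1.0, 1.7]
width: 0.0875
gripper_force: 0.0
```

```bash
python3 - <<'E'
from h import *
s=arm.get_state(); print(s['t'],s['eef_pos'],s['ee_rot'],s['width'])
im,P,M=snap('wrist','w6'); fit('w',P,.425,-.338,.07,.05)
k=P.reshape(-1,3);k=k[np.isfinite(k).all(1)]
k=k[(np.hypot(k[:,0]-.425,k[:,1]+.338)<.07)&(k[:,2]>.004)&(k[:,2]<.014)]
print(len(k),np.percentile(k,[1,99],axis=0).round(3))
print(move([.6305,-.1155,.18],s['ee_rot']))
E
```

```text
16.2167 [ 0.42685454 -0.339542    0.21736957] [-3.13221183e+00 -2.70477054e-03 -1.82669876e+00] 0.0874723612412993
w 1868 z 0.096 circ [ 425.3 -338. ] 32.3 rect [ 425.3 -338.2] [63.8 62.6] 77.9
2982 [[ 0.377 -0.386  0.004]
 [ 0.472 -0.309  0.013]]
(array([-26.83, -13.98,   3.76]), array([-0.02705271,  0.02500193, -0.01443678]))
```

View pics/w6.png

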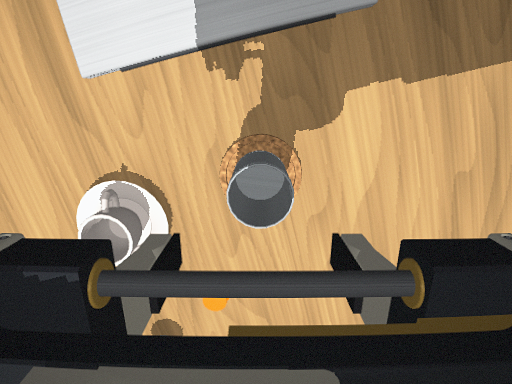

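The wrist view shows the pencil cup upright inside the coaster rim at (260,190), and the fit centres it within 1 mm. Next is the tin.

Emit:
move_arm(
  rows=[
    {"translation": [-26.8,-14,3.7],"rot": [0,0,0],"hand": 0},
    {"translation": [-26.8,-14,3.7],"rot": [0,0,0],"hand": 0},
    {"translation": [-26.8,-14,3.7],"rot": [0,0,0],"hand": 0},
    {"translation": [-26.8,-14,3.7],"rot": [0,0,0],"hand": 0},
    {"translation": [-26.8,-14,3.7],"rot": [0,0,0],"hand": 0},
    {"translation": [-26.8,-14,3.7],"rot": [0,0,0],"hand": 0},
    {"translation": [-26.8,-14,3.7],"rot": [0,0,0],"hand": 0},
    {"translation": [-26.8,-14,3.7],"rot": [0,0,0],"hand": 0},
  ],
)

```text
t: 16.93
eef_pos: [0.631, -0.1105, 0.1723]
ee_rot: [-3.141, 0.0, -1.825]
force: [-0.0, -1.0, 0.3]
width: 0.0872
gripper_force: 0.0
```

Emit:
move_arm(
  rows=[
    {"translation": [0,0,0],"rot": [0,0,0],"hand": 0},
    {"translation": [0,0,0],"rot": [0,0,0],"hand": 0},
  ],
)

```text
t: 17.1
eef_pos: [0.6281, -0.1136, 0.1726]
ee_rot: [3.141, -0.0, -1.826]
force: [-0.8, -0.2, 0.1]
width: 0.0878
gripper_force: 0.0
```

```bash
python3 - <<'E'
from h import *
s=arm.get_state(); print(s['t'],s['eef_pos'],s['ee_rot'])
im,P,M=snap('wrist'); fit('w',P,.6305,-.1155,.04,.03)
print(move([.6305,-.1155,.035],s['ee_rot']))
E
```

```text
17.1 [ 0.62813108 -0.11356801  0.17260866] [ 3.14084051e+00 -3.16171422e-04 -1.82626665e+00]
w 2027 z 0.051 circ [ 630.8 -116.7] 24.4 rect [ 630.9 -116.7] [47.9 48. ] 21.7
(array([ 0.04, -0.31, 13.79]), array([-0.01583395,  0.00634256, -0.06120109]))
```

Emit:
move_arm(
  rows=[
    {"translation": [0.15,-0.3,2],"rot": [0,0,0],"hand": 0},
    {"translation": [0.15,-0.3,5.5],"rot": [0,0,0],"hand": 0},
    {"translation": [0.15,-0.3,9],"rot": [0,0,0],"hand": 0},
    {"translation": [0.15,-0.3,11.5],"rot": [0,0,0],"hand": 0},
    {"translation": [0.15,-0.3,13.2],"rot": [0,0,0],"hand": 0},
    {"translation": [0.15,-0.3,13.8],"rot": [0,0,0],"hand": 0},
    {"translation": [0.15,-0.3,13.8],"rot": [0,0,0],"hand": 0},
  ],
)

```text
t: 17.73
eef_pos: [0.6291, -0.1177, 0.0339]
ee_rot: [3.139, -0.001, -1.829]
force: [-0.4, 0.4, -0.1]
width: 0.0877
gripper_force: 0.0
```

Emit:
move_arm(
  squeeze=14,
  rows=[
    {"translation": [0,0,0],"rot": [0,0,0],"hand": 0.3},
    {"translation": [0,0,0],"rot": [0,0,0],"hand": 0.6},
    {"translation": [0,0,0],"rot": [0,0,0],"hand": 0.6},
    {"translation": [0,0,0],"rot": [0,0,0],"hand": 0.6},
    {"translation": [0,0,0],"rot": [0,0,0],"hand": 0.6},
    {"translation": [0,0,0],"rot": [0,0,0],"hand": 0.6},
    {"translation": [0,0,0],"rot": [0,0,0],"hand": 0.6},
  ],
)

```text
t: 18.32
eef_pos: [0.6306, -0.1165, 0.0351]
ee_rot: [-3.141, 0.0, -1.828]
force: [-0.2, -0.0, 0.9]
width: 0.0463
gripper_force: 11.3
```

Emit:
move_arm(
  rows=[
    {"translation": [0,0,-1],"rot": [0,0,0],"hand": 0.6},
    {"translation": [0,0,-3],"rot": [0,0,0],"hand": 0.6},
    {"translation": [0,0,-6],"rot": [0,0,0],"hand": 0.6},
    {"translation": [0,0,-9],"rot": [0,0,0],"hand": 0.6},
    {"translation": [0,0,-11],"rot": [0,0,0],"hand": 0.6},
    {"translation": [0,0,-12],"rot": [0,0,0],"hand": 0.6},
    {"translation": [0,0,-12],"rot": [0,0,0],"hand": 0.6},
  ],
)

```text
t: 18.9
eef_pos: [0.6319, -0.1165, 0.1581]
ee_rot: [-3.137, 0.001, -1.828]
force: [-0.5, 0.1, -1.0]
width: 0.0464
gripper_force: 14.0
```

```bash
python3 - <<'E'
from h import *
s=arm.get_state(); print(s['t'],s['eef_pos'],s['ee_rot'],s['width'],s['q'])
print(move([.451,.327,.15],s['ee_rot']))
E
```

```text
18.9 [ 0.63189575 -0.11652661  0.15808563] [-3.13683425e+00  1.39192880e-03 -1.82751703e+00] 0.04638571211809492 [ 1.21033159e-01  3.63854233e-01 -1.77725008e-01  5.39919234e-04
 -1.02428085e+00 -3.78036641e-01]
(array([-38.3 ,  28.76,   0.73]), array([0., 0., 0.]))
```

Emit:
move_arm(
  rows=[
    {"translation": [-1.6,1.2,0],"rot": [0,0,0],"hand": 0.6},
    {"translation": [-4.4,3.3,0],"rot": [0,0,0],"hand": 0.6},
    {"translation": [-7.6,5.7,0],"rot": [0,0,0],"hand": 0.6},
    {"translation": [-10.8,8.1,0],"rot": [0,0,0],"hand": 0.6},
    {"translation": [-14,10.5,0],"rot": [0,0,0],"hand": 0.6},
    {"translation": [-17.2,12.9,0],"rot": [0,0,0],"hand": 0.6},
    {"translation": [-20.4,15.3,0],"rot": [0,0,0],"hand": 0.6},
    {"translation": [-23.6,17.7,0],"rot": [0,0,0],"hand": 0.6},
  ],
)

```text
t: 19.57
eef_pos: [0.5174, 0.1578, 0.1534]
ee_rot: [3.14, -0.002, -1.828]
force: [0.0, 0.3, -0.5]
width: 0.0467
gripper_force: 14.0
```

Emit:
move_arm(
  rows=[
    {"translation": [-3.2,2.4,0],"rot": [0,0,0],"hand": 0.6},
    {"translation": [-6.4,4.8,0],"rot": [0,0,0],"hand": 0.6},
    {"translation": [-9.6,7.2,0],"rot": [0,0,0],"hand": 0.6},
    {"translation": [-12.2,9.2,0],"rot": [0,0,0],"hand": 0.6},
    {"translation": [-14,10.5,0],"rot": [0,0,0],"hand": 0.6},
    {"translation": [-14.7,11,0],"rot": [0,0,0],"hand": 0.6},
    {"translation": [-14.7,11,0],"rot": [0,0,0],"hand": 0.6},
    {"translation": [-14.7,11,0],"rot": [0,0,0],"hand": 0.6},
  ],
)

```text
t: 20.23
eef_pos: [0.4497, 0.3263, 0.1537]
ee_rot: [3.141, -0.002, -1.827]
force: [1.0, -0.9, -0.3]
width: 0.0467
gripper_force: 14.0
```

```bash
python3 - <<'E'
from h import *
s=arm.get_state(); print(s['t'],s['eef_pos'],s['ee_rot'],s['width'])
im,P,M=snap('wrist','w7')
k=P.reshape(-1,3);k=k[np.isfinite(k).all(1)]
k=k[(np.hypot(k[:,0]-.451,k[:,1]-.327)<.055)&(k[:,2]>.005)&(k[:,2]<.016)]
print(len(k),np.percentile(k,[1,99],axis=0).round(3), cv2.minEnclosingCircle((k[:,:2]*1000).astype(np.float32)))
for c in('wrist','scene'):
    if c=='scene': im,P,M=snap('scene')
    for n in('round_tray','tin'):
        for r in arm.pinpoint(n,c)[:1]: print(c,n,r['p'],(M[:3,:3]@r['point']+M[:3,3]).round(3))
print(move([.451,.327,.039],s['ee_rot']))
E
```

```text
20.2333 [0.44973739 0.32626415 0.15365402] [ 3.14065710e+00 -2.00597759e-03 -1.82707133e+00] 0.04673939701870044
1252 [[0.415 0.29  0.005]
 [0.485 0.353 0.011]] ((450.2830810546875, 325.9165344238281), 36.44314193725586)
wrist round_tray 0.79 [0.449 0.326 0.003]
wrist tin 0.88 [0.449 0.326 0.122]
scene round_tray 0.89 [ 0.451  0.325 -0.004]
scene tin 0.67 [0.448 0.325 0.114]
(array([-0.12, -0.  , 11.57]), array([-0.05011445,  0.10917541, -0.12381218]))
```

View pics/w7.png

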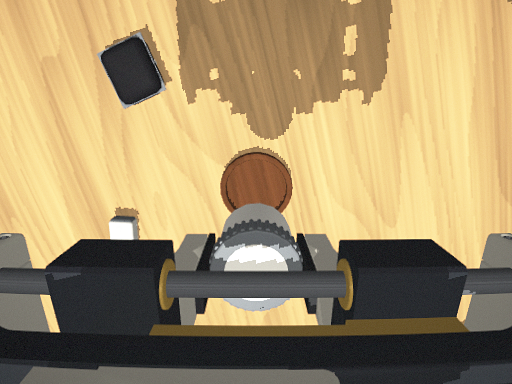

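The wrist view shows the tin held upright over the dark tray (256,186). The eraser is at (124,225) and the earbud case at (132,70), both clear.

Emit:
move_arm(
  rows=[
    {"translation": [0,-0.05,1.5],"rot": [0,0,0],"hand": 0.6},
    {"translation": [0,-0.05,4],"rot": [0,0,0],"hand": 0.6},
    {"translation": [0,-0.05,6.5],"rot": [0,0,0],"hand": 0.6},
    {"translation": [0,-0.05,9],"rot": [0,0,0],"hand": 0.6},
    {"translation": [0,-0.05,10.3],"rot": [0,0,0],"hand": 0.6},
    {"translation": [0,-0.05,10.8],"rot": [0,0,0],"hand": 0.6},
    {"translation": [0,-0.05,10.8],"rot": [0,0,0],"hand": 0.6},
    {"translation": [0,-0.05,10.8],"rot": [0,0,0],"hand": 0.6},
  ],
)

```text
t: 21.2
eef_pos: [0.4513, 0.3268, 0.0473]
ee_rot: [-3.141, 0.0, -1.828]
force: [0.4, 0.7, -0.3]
width: 0.0465
gripper_force: 14.0
```

Emit:
move_arm(
  rows=[
    {"translation": [0,0,0.1],"rot": [0,0,0],"hand": 0.6},
    {"translation": [0,0,0.2],"rot": [0,0,0],"hand": 0.6},
    {"translation": [0,0,0.2],"rot": [0,0,0],"hand": 0.6},
  ],
)

```text
t: 21.45
eef_pos: [0.4511, 0.3271, 0.0456]
ee_rot: [-3.141, 0.001, -1.828]
force: [0.1, -0.2, -0.0]
width: 0.0465
gripper_force: 14.0
```

Emit:
move_arm(
  rows=[
    {"translation": [0,0,0.1],"rot": [0,0,0],"hand": 0.6},
    {"translation": [0,0,0.1],"rot": [0,0,0],"hand": 0.6},
    {"translation": [0,0,0.1],"rot": [0,0,0],"hand": 0.6},
  ],
)

```text
t: 21.7
eef_pos: [0.4508, 0.3267, 0.044]
ee_rot: [-3.141, 0.0, -1.828]
force: [1.2, -0.9, -0.4]
width: 0.0465
gripper_force: 14.0
```

Emit:
move_arm(
  rows=[
    {"translation": [0,0,0.1],"rot": [0,0,0],"hand": 0.6},
    {"translation": [0,0,0.2],"rot": [0,0,0],"hand": 0.6},
    {"translation": [0,0,0.2],"rot": [0,0,0],"hand": 0.6},
  ],
)

```text
t: 21.95
eef_pos: [0.4507, 0.3266, 0.0415]
ee_rot: [3.141, -0.0, -1.828]
force: [0.2, 0.2, -0.4]
width: 0.0466
gripper_force: 14.0
```

Emit:
move_arm(
  rows=[
    {"translation": [0,0,0.1],"rot": [0,0,0],"hand": 0.6},
    {"translation": [0,0,0.1],"rot": [0,0,0],"hand": 0.6},
    {"translation": [0,0,0.1],"rot": [0,0,0],"hand": 0.6},
  ],
)

```text
t: 22.2
eef_pos: [0.4508, 0.3266, 0.0406]
ee_rot: [3.142, -0.0, -1.828]
force: [-0.1, -0.4, -0.2]
width: 0.0468
gripper_force: 14.0
```

Emit:
move_arm(
  rows=[
    {"translation": [0,0,0.1],"rot": [0,0,0],"hand": 0.6},
    {"translation": [0,0,0.1],"rot": [0,0,0],"hand": 0.6},
    {"translation": [0,0,0.1],"rot": [0,0,0],"hand": 0.6},
  ],
)

```text
t: 22.45
eef_pos: [0.4508, 0.3266, 0.0397]
ee_rot: [3.142, -0.0, -1.828]
force: [-0.1, -0.5, -0.1]
width: 0.0466
gripper_force: 14.0
```

Emit:
move_arm(
  rows=[
    {"translation": [0,0,0.1],"rot": [0,0,0],"hand": 0.6},
    {"translation": [0,0,0.1],"rot": [0,0,0],"hand": 0.6},
    {"translation": [0,0,0.1],"rot": [0,0,0],"hand": 0.6},
  ],
)

```text
t: 22.7
eef_pos: [0.4509, 0.3268, 0.039]
ee_rot: [-3.141, 0.0, -1.828]
force: [-0.7, -0.7, 3.4]
width: 0.0465
gripper_force: 14.0
```

Emit:
move_arm(
  rows=[
    {"translation": [0,0,0],"rot": [0,0,0],"hand": 0.4},
    {"translation": [0,0,0],"rot": [0,0,0],"hand": 0.3},
    {"translation": [0,0,0],"rot": [0,0,0],"hand": 0.2},
    {"translation": [0,0,0],"rot": [0,0,0],"hand": 0.2},
    {"translation": [0,0,0],"rot": [0,0,0],"hand": 0.2},
    {"translation": [0,0,0],"rot": [0,0,0],"hand": 0.2},
  ],
)

```text
t: 23.2
eef_pos: [0.4508, 0.3267, 0.0387]
ee_rot: [3.142, -0.0, -1.828]
force: [0.5, 0.5, -0.7]
width: 0.0699
gripper_force: 0.0
```

Emit:
move_arm(
  rows=[
    {"translation": [0,0,-1],"rot": [0,0,0],"hand": 0.2},
    {"translation": [0,0,-3],"rot": [0,0,0],"hand": 0.2},
    {"translation": [0,0,-6],"rot": [0,0,0],"hand": 0.2},
    {"translation": [0,0,-10],"rot": [0,0,0],"hand": 0.2},
    {"translation": [0,0,-13],"rot": [0,0,0],"hand": 0.2},
    {"translation": [0,0,-14],"rot": [0,0,0],"hand": 0.2},
    {"translation": [0,0,-14],"rot": [0,0,0],"hand": 0.2},
  ],
)

```text
t: 23.78
eef_pos: [0.452, 0.3281, 0.1831]
ee_rot: [-3.139, 0.006, -1.827]
force: [-0.0, 0.6, -0.2]
width: 0.07
gripper_force: 0.0
```

```bash
python3 - <<'E'
from h import *
s=arm.get_state(); print(s['t'],s['eef_pos'],s['ee_rot'],s['width'],s['q'])
im,P,M=snap('wrist','w8'); fit('tin',P,.4505,.3265,.05,.03)
fit('er',P,.602,.348,.045,.006)
e=np.radians(69); 
for y in(-1.937-0,): print(move([.602,.348,.16],[np.pi,0,np.radians(69-180)]))
E
```

```text
23.7833 [0.4520397  0.3280575  0.18312735] [-3.1386511   0.00627593 -1.82737917] 0.0699667719973644 [ 9.78811413e-01  2.09892814e-01 -3.34692891e-01  8.35866372e-04
 -1.01931636e+00 -1.23583898e+00]
tin 1937 z 0.055 circ [451.5 326.3] 24.2 rect [451.8 326.1] [47.8 47.3] 75.9
er 955 z 0.018 circ [599.5 348.1] 30.6 rect [601.4 347.5] [58.9 24.8] 71.1
(array([ -5.83, -14.06,   2.12]), array([-0.05927744,  0.21212095,  6.27300297]))
```

View pics/w8.png

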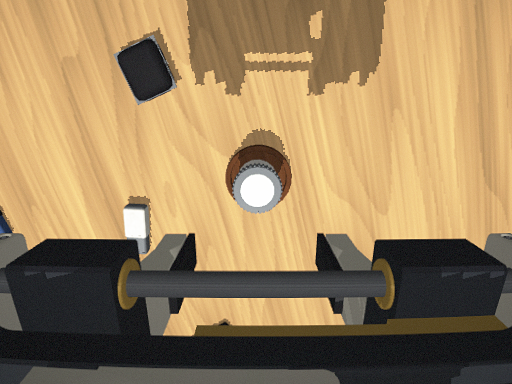

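The wrist view shows the tin cap up within the dark tray at (258,183), about 1 mm off centre. The eraser is at (137,227). Next is the eraser.

Emit:
move_arm(
  rows=[
    {"translation": [-5.8,-14,2],"rot": [0,0,5.3],"hand": 0.2},
    {"translation": [-5.8,-14,2],"rot": [0,0,5.3],"hand": 0.2},
    {"translation": [-5.8,-14,2],"rot": [0,0,5.3],"hand": 0.2},
    {"translation": [-5.8,-14,2],"rot": [0,0,5.3],"hand": 0.2},
    {"translation": [-5.8,-14,2],"rot": [0,0,5.3],"hand": 0.2},
    {"translation": [-5.8,-14,2],"rot": [0,0,5.3],"hand": 0.2},
    {"translation": [-5.8,-14,2],"rot": [0,0,5.3],"hand": 0.2},
  ],
)

```text
t: 24.42
eef_pos: [0.6001, 0.3464, 0.1569]
ee_rot: [3.14, -0.003, -1.921]
force: [-0.8, -0.2, 0.9]
width: 0.0703
gripper_force: 0.0
```

```bash
python3 - <<'E'
from h import *
s=arm.get_state(); print(s['t'],s['eef_pos'],s['ee_rot'],s['width'],s['q'])
im,P,M=snap('wrist','w9'); fit('er',P,.602,.348,.045,.006)
print(move([.6015,.348,.02],[np.pi,0,-1.92]))
E
```

```text
24.4167 [0.60006276 0.34641844 0.15690811] [ 3.13990218e+00 -2.73808798e-03 -1.92099252e+00] 0.07029695172981165 [ 8.03803840e-01  4.45641041e-01 -5.03123351e-02 -4.96336240e-04
 -1.07803104e+00 -1.15376685e+00]
er 1415 z 0.018 circ [602.3 348. ] 30.7 rect [602.4 348.2] [60.1 24.8] 70.6
(array([-0.2 , -0.12, 13.78]), array([ 0.06099151, -0.09327492, -0.01750597]))
```

View pics/w9.png

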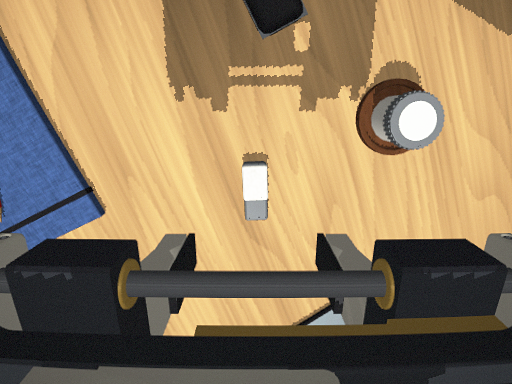

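The eraser at (256,190) lies aligned with the tool, between the jaws.

Emit:
move_arm(
  rows=[
    {"translation": [-0.2,-0.2,2],"rot": [0,0,0],"hand": 0.2},
    {"translation": [-0.2,-0.2,5.5],"rot": [0,0,0],"hand": 0.2},
    {"translation": [-0.2,-0.2,9],"rot": [0,0,0],"hand": 0.2},
    {"translation": [-0.2,-0.2,11.5],"rot": [0,0,0],"hand": 0.2},
    {"translation": [-0.2,-0.2,13],"rot": [0,0,0],"hand": 0.2},
    {"translation": [-0.2,-0.2,13.4],"rot": [0,0,0],"hand": 0.2},
    {"translation": [-0.2,-0.2,13.4],"rot": [0,0,0],"hand": 0.2},
    {"translation": [-0.2,-0.2,13.4],"rot": [0,0,0],"hand": 0.2},
  ],
)

```text
t: 25.13
eef_pos: [0.6036, 0.3491, 0.0263]
ee_rot: [-3.141, 0.001, -1.919]
force: [-1.0, 0.1, 0.0]
width: 0.0699
gripper_force: 0.0
```

Emit:
move_arm(
  rows=[
    {"translation": [0,0,0],"rot": [0,0,0],"hand": 0.2},
    {"translation": [0,0,0],"rot": [0,0,0],"hand": 0.2},
  ],
)

```text
t: 25.3
eef_pos: [0.6041, 0.3492, 0.0267]
ee_rot: [-3.14, 0.003, -1.92]
force: [0.4, 0.7, -0.1]
width: 0.07
gripper_force: 0.0
```

Emit:
move_arm(
  rows=[
    {"translation": [0,0.1,0.3],"rot": [0,0,0],"hand": 0.2},
    {"translation": [0,0.1,0.6],"rot": [0,0,0],"hand": 0.2},
    {"translation": [0,0.1,0.6],"rot": [0,0,0],"hand": 0.2},
    {"translation": [0,0.1,0.6],"rot": [0,0,0],"hand": 0.2},
  ],
)

```text
t: 25.63
eef_pos: [0.6024, 0.3486, 0.0186]
ee_rot: [3.141, -0.0, -1.92]
force: [-1.0, -0.3, 0.1]
width: 0.0701
gripper_force: 0.0
```

Emit:
move_arm(
  squeeze=8,
  rows=[
    {"translation": [0,0,0],"rot": [0,0,0],"hand": 0.6},
    {"translation": [0,0,0],"rot": [0,0,0],"hand": 0.85},
    {"translation": [0,0,0],"rot": [0,0,0],"hand": 0.85},
    {"translation": [0,0,0],"rot": [0,0,0],"hand": 0.85},
    {"translation": [0,0,0],"rot": [0,0,0],"hand": 0.85},
    {"translation": [0,0,0],"rot": [0,0,0],"hand": 0.85},
    {"translation": [0,0,0],"rot": [0,0,0],"hand": 0.85},
    {"translation": [0,0,0],"rot": [0,0,0],"hand": 0.85},
  ],
)

```text
t: 26.3
eef_pos: [0.6025, 0.3487, 0.0188]
ee_rot: [3.142, -0.0, -1.92]
force: [-0.5, 0.0, -0.0]
width: 0.025
gripper_force: 7.9
```

Emit:
move_arm(
  rows=[
    {"translation": [0,0,0],"rot": [0,0,0],"hand": 0.6},
    {"translation": [0,0,0],"rot": [0,0,0],"hand": 0.6},
    {"translation": [0,0,-0.15],"rot": [0,0,0],"hand": 0.6},
    {"translation": [0,0,-0.15],"rot": [0,0,0],"hand": 0.85},
    {"translation": [0,0,-0.15],"rot": [0,0,0],"hand": 0.85},
    {"translation": [0,0,-0.15],"rot": [0,0,0],"hand": 0.85},
    {"translation": [0,0,-0.15],"rot": [0,0,0],"hand": 0.85},
    {"translation": [0,0,-0.15],"rot": [0,0,0],"hand": 0.85},
  ],
)

```text
t: 26.97
eef_pos: [0.6026, 0.3488, 0.0204]
ee_rot: [-3.141, 0.0, -1.92]
force: [-0.3, -0.3, 1.6]
width: 0.0246
gripper_force: 7.9
```

Emit:
move_arm(
  rows=[
    {"translation": [0,0,0],"rot": [0,0,0],"hand": 0.85},
    {"translation": [0,0,-1],"rot": [0,0,0],"hand": 0.85},
    {"translation": [0,0,-3],"rot": [0,0,0],"hand": 0.85},
    {"translation": [0,0,-6],"rot": [0,0,0],"hand": 0.85},
    {"translation": [0,0,-9],"rot": [0,0,0],"hand": 0.85},
    {"translation": [0,0,-11],"rot": [0,0,0],"hand": 0.85},
    {"translation": [0,0,-12],"rot": [0,0,0],"hand": 0.85},
    {"translation": [0,0,-12],"rot": [0,0,0],"hand": 0.85},
  ],
)

```text
t: 27.63
eef_pos: [0.6037, 0.3496, 0.1439]
ee_rot: [-3.139, 0.004, -1.92]
force: [0.5, -0.7, -0.7]
width: 0.0249
gripper_force: 7.9
```

```bash
python3 - <<'E'
from h import *
s=arm.get_state(); print(s['t'],s['eef_pos'],s['ee_rot'],s['width'],s['q'])
print(move([.434,.0925,.14],[np.pi,0,np.radians(-191)]))
E
```

```text
27.6333 [0.60367747 0.34963311 0.14391187] [-3.13905805  0.00445487 -1.92007179] 0.024877649597292346 [ 8.03763373e-01  4.58805000e-01 -6.11457868e-02  5.88518365e-04
 -1.04574554e+00 -1.15333818e+00]
(array([29.97,  7.14,  0.24]), array([6.01986157e-02, 3.13896562e-01, 8.09874769e+01]))
```

Emit:
move_arm(
  rows=[
    {"translation": [1.5,0.4,0],"rot": [0,0,4],"hand": 0.85},
    {"translation": [4,1,0],"rot": [0,0,10.5],"hand": 0.85},
    {"translation": [6.5,1.6,0],"rot": [0,0,17],"hand": 0.85},
    {"translation": [9,2.2,0],"rot": [0,0,24],"hand": 0.85},
    {"translation": [11.5,2.8,0],"rot": [0,0,31],"hand": 0.85},
    {"translation": [14,3.4,0],"rot": [0,0,38],"hand": 0.85},
    {"translation": [16.5,4,0],"rot": [0,0,45],"hand": 0.85},
    {"translation": [19,4.6,0],"rot": [0,0,51],"hand": 0.85},
  ],
)

```text
t: 28.3
eef_pos: [0.4927, 0.1844, 0.1389]
ee_rot: [-3.141, -0.002, -2.817]
force: [0.2, 0.3, -0.7]
width: 0.0248
gripper_force: 7.9
```

```bash
python3 - <<'E'
from h import *
s=arm.get_state(); print(s['t'],s['eef_pos'],s['ee_rot'],s['width'],s['q'])
im,P,M=snap('wrist','w10')
k=P.reshape(-1,3);k=k[np.isfinite(k).all(1)]
k=k[(np.hypot(k[:,0]-.434,k[:,1]-.0925)<.06)&(k[:,2]>.005)&(k[:,2]<.016)]
print(len(k),cv2.minAreaRect((k[:,:2]*1000).astype(np.float32)))
print(move([.434,.0925,.14],[np.pi,0,np.radians(-191)]))
E
```

```text
28.3 [0.4926522  0.1844105  0.13888961] [-3.14103260e+00 -2.29966061e-03 -2.81700577e+00] 0.024776667181251755 [ 7.31100870e-01  2.08670424e-01 -4.51612070e-01 -4.99074342e-04
 -9.12847595e-01 -1.97700402e+00]
1017 ((432.6830139160156, 91.58535766601562), (48.0523681640625, 84.08134460449219), 79.75282287597656)
(array([ 8.01, -6.68, -0.09]), array([-0.10379414, -0.2814577 , 29.10690206]))
```

View pics/w10.png

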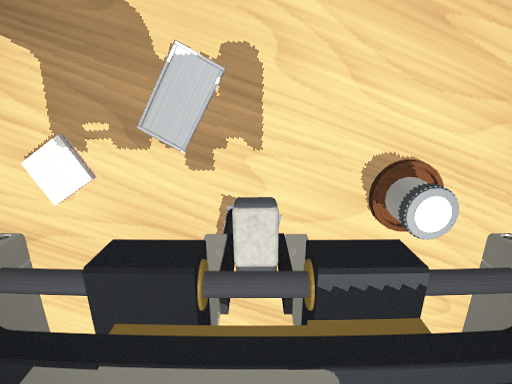

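The wrist view shows the eraser held flat at (256,235) and the oblong tray at (181,97). The fit gives the tray 48 x 84 mm with its long axis at -10°.

Emit:
move_arm(
  rows=[
    {"translation": [2,-1.7,0],"rot": [0,0,6],"hand": 0.85},
    {"translation": [4.2,-3.5,0],"rot": [0,0,13],"hand": 0.85},
    {"translation": [6.2,-5.1,0],"rot": [0,0,20],"hand": 0.85},
    {"translation": [7.6,-6.3,0],"rot": [0,0,26],"hand": 0.85},
    {"translation": [8.1,-6.7,0],"rot": [0,0,29],"hand": 0.85},
    {"translation": [8.1,-6.7,0],"rot": [0,0,29],"hand": 0.85},
    {"translation": [8.1,-6.7,0],"rot": [0,0,29],"hand": 0.85},
    {"translation": [8.1,-6.7,0],"rot": [0,0,29],"hand": 0.85},
  ],
)

```text
t: 29.02
eef_pos: [0.4397, 0.0967, 0.14]
ee_rot: [-3.141, -0.0, 2.969]
force: [0.9, -0.3, -0.6]
width: 0.0253
gripper_force: 7.9
```

```bash
python3 - <<'E'
from h import *
im,P,M=snap('wrist')
s=arm.get_state(); print(s['t'],s['eef_pos'],np.degrees(s['ee_rot']),s['width'],s['q'])
print(move([.433,.092,.03],[np.pi,0,np.radians(-190.25)]))
E
```

```text
29.0667 [0.43982056 0.09679424 0.13996008] [-1.79981059e+02 -1.41515284e-02  1.70096715e+02] 0.024965820576458922 [ 6.56611015e-01  8.22864111e-02 -6.05680909e-01  5.31345095e-05
 -8.83239619e-01 -2.40028597e+00]
(array([ 0.59, -0.59, 11.  ]), array([-0.01898366, -0.01409418,  0.34671689]))
```

Emit:
move_arm(
  rows=[
    {"translation": [0.6,-0.6,1],"rot": [0,0,0.3],"hand": 0.85},
    {"translation": [0.6,-0.6,3.5],"rot": [0,0,0.3],"hand": 0.85},
    {"translation": [0.6,-0.6,6.5],"rot": [0,0,0.3],"hand": 0.85},
    {"translation": [0.6,-0.6,9],"rot": [0,0,0.3],"hand": 0.85},
    {"translation": [0.6,-0.6,10.5],"rot": [0,0,0.3],"hand": 0.85},
    {"translation": [0.6,-0.6,10.8],"rot": [0,0,0.3],"hand": 0.85},
    {"translation": [0.6,-0.6,10.8],"rot": [0,0,0.3],"hand": 0.85},
    {"translation": [0.6,-0.6,10.8],"rot": [0,0,0.3],"hand": 0.85},
  ],
)

```text
t: 29.73
eef_pos: [0.4331, 0.092, 0.0326]
ee_rot: [-3.141, 0.0, 2.963]
force: [-0.3, 1.0, 0.7]
width: 0.0249
gripper_force: 7.9
```

Emit:
move_arm(
  rows=[
    {"translation": [0,0,0],"rot": [0,0,0],"hand": 0.85},
    {"translation": [0,0,0.1],"rot": [0,0,0],"hand": 0.85},
    {"translation": [0,0,0.1],"rot": [0,0,0],"hand": 0.85},
  ],
)

```text
t: 29.98
eef_pos: [0.433, 0.0918, 0.032]
ee_rot: [3.14, 0.001, 2.962]
force: [-0.9, 0.4, 0.1]
width: 0.0251
gripper_force: 7.9
```

Emit:
move_arm(
  rows=[
    {"translation": [0,0,0.2],"rot": [0,0,0],"hand": 0.85},
    {"translation": [0,0,0.4],"rot": [0,0,0],"hand": 0.85},
    {"translation": [0,0,0.5],"rot": [0,0,0],"hand": 0.85},
    {"translation": [0,0,0.5],"rot": [0,0,0],"hand": 0.85},
  ],
)

```text
t: 30.32
eef_pos: [0.4324, 0.0913, 0.0261]
ee_rot: [-3.141, -0.0, 2.961]
force: [0.0, -0.0, -1.1]
width: 0.0249
gripper_force: 7.9
```

Emit:
move_arm(
  rows=[
    {"translation": [0,0,0.1],"rot": [0,0,0],"hand": 0.85},
    {"translation": [0,0,0.1],"rot": [0,0,0],"hand": 0.85},
    {"translation": [0,0,0.1],"rot": [0,0,0],"hand": 0.85},
  ],
)

```text
t: 30.57
eef_pos: [0.4325, 0.0914, 0.0252]
ee_rot: [-3.141, -0.0, 2.961]
force: [0.2, -1.0, -0.6]
width: 0.0248
gripper_force: 7.9
```

Emit:
move_arm(
  rows=[
    {"translation": [0,0,0.1],"rot": [0,0,0],"hand": 0.85},
    {"translation": [0,0,0.1],"rot": [0,0,0],"hand": 0.85},
    {"translation": [0,0,0.1],"rot": [0,0,0],"hand": 0.85},
  ],
)

```text
t: 30.82
eef_pos: [0.4325, 0.0914, 0.0242]
ee_rot: [-3.142, -0.0, 2.961]
force: [-0.3, -0.6, -0.3]
width: 0.025
gripper_force: 7.9
```

Emit:
move_arm(
  rows=[
    {"translation": [0,0,0.1],"rot": [0,0,0],"hand": 0.85},
    {"translation": [0,0,0.1],"rot": [0,0,0],"hand": 0.85},
    {"translation": [0,0,0.1],"rot": [0,0,0],"hand": 0.85},
  ],
)

```text
t: 31.07
eef_pos: [0.4326, 0.0915, 0.0233]
ee_rot: [3.142, 0.0, 2.961]
force: [0.1, 0.1, 0.5]
width: 0.0249
gripper_force: 8.0
```

Emit:
move_arm(
  rows=[
    {"translation": [0,0,0.05],"rot": [0,0,0],"hand": 0.85},
    {"translation": [0,0,0.05],"rot": [0,0,0],"hand": 0.85},
    {"translation": [0,0,0.05],"rot": [0,0,0],"hand": 0.85},
  ],
)

```text
t: 31.32
eef_pos: [0.4327, 0.0915, 0.0231]
ee_rot: [3.141, 0.0, 2.962]
force: [-0.5, 0.4, 5.0]
width: 0.0247
gripper_force: 8.0
```

Emit:
move_arm(
  rows=[
    {"translation": [0,0,0],"rot": [0,0,0],"hand": 0.65},
    {"translation": [0,0,0],"rot": [0,0,0],"hand": 0.55},
    {"translation": [0,0,0],"rot": [0,0,0],"hand": 0.45},
    {"translation": [0,0,0],"rot": [0,0,0],"hand": 0.45},
    {"translation": [0,0,0],"rot": [0,0,0],"hand": 0.45},
    {"translation": [0,0,0],"rot": [0,0,0],"hand": 0.45},
  ],
)

```text
t: 31.82
eef_pos: [0.4325, 0.0914, 0.0227]
ee_rot: [-3.142, -0.0, 2.961]
force: [0.2, -0.1, -0.3]
width: 0.0483
gripper_force: 0.0
```

Emit:
move_arm(
  rows=[
    {"translation": [0,0,-1],"rot": [0,0,0],"hand": 0.45},
    {"translation": [0,0,-3],"rot": [0,0,0],"hand": 0.45},
    {"translation": [0,0,-6],"rot": [0,0,0],"hand": 0.45},
    {"translation": [0,0,-10],"rot": [0,0,0],"hand": 0.45},
    {"translation": [0,0,-14],"rot": [0,0,0],"hand": 0.45},
    {"translation": [0,0,-18],"rot": [0,0,0],"hand": 0.45},
    {"translation": [0,0,-18],"rot": [0,0,0],"hand": 0.45},
    {"translation": [0,0,-18],"rot": [0,0,0],"hand": 0.45},
  ],
)

```text
t: 32.48
eef_pos: [0.4336, 0.0922, 0.2053]
ee_rot: [3.137, 0.004, 2.961]
force: [-0.4, -0.6, -1.7]
width: 0.0482
gripper_force: 0.0
```

```bash
python3 - <<'E'
from h import *
im,P,M=snap('wrist','w11'); fit('er',P,.433,.092,.06,.013)
im,P,M=snap('scene','scene11'); 
for n,x,y,z,r in(('cup',.6105,-.32,.03,.05),('pencil',.425,-.338,.05,.05),('tin',.4515,.326,.03,.045),('grip',.525,-.19,.01,.05),('case',.53,.19,.01,.05)): fit(n,P,x,y,r,z)
a=cv2.imread('pics/w11.png'); b=cv2.imread('pics/scene11.png'); cv2.imwrite('pics/f.png',cv2.resize(np.hstack([a,b]),(800,300)))
E
```

```text
er 1084 z 0.022 circ [432.7  90.9] 30.6 rect [432.2  90.2] [23.9 59.5] 80.1
cup 1049 z 0.06 circ [ 611.4 -322.4] 32.4 rect [ 612.1 -321.9] [62.4 62. ] 4.1
pencil 1230 z 0.095 circ [ 426.  -336.5] 33.7 rect [ 426.1 -337.5] [64.1 64.9] 76.8
tin 223 z 0.054 circ [452.9 328. ] 26.4 rect [453.3 326.3] [45.5 47.9] 18.8
grip 178 z 0.022 circ [ 526.  -191.4] 16.8 rect [ 526.4 -191.3] [31.3 31.1] 5.0
case 263 z 0.024 circ [531.5 191.1] 28.0 rect [531.1 190.7] [39.9 47.7] 7.5
```

View pics/f.png

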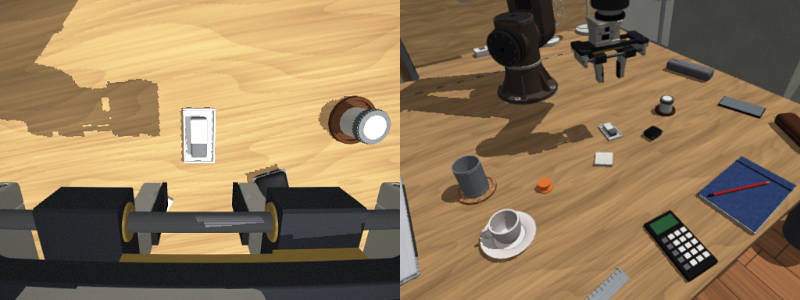

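The combined view shows the eraser flat inside the oblong tray (198,135 on the left). On the right, the teacup is on its saucer (505,228), the pencil cup on the coaster (470,177) and the tin in its tray (666,104). The phone grip and earbud case have not moved, so I am handing in.

```bash
python3 -c "
from station import arm; print(arm.job_done())"
```

```text
the job is handed in; nothing more can be done
None
```

The teacup, pencil cup, tin and eraser are each set down in their places, in the order asked. The phone grip and earbud case are still where they lay, and the job was handed in at about 33 s.

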